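# Fit the steering arm on its splined shaft

## Robot

A 7-joint arm with a two-finger parallel gripper is mounted at the origin on the work surface. World frame = base frame: x ahead of the robot, y to its left, z up, the work surface at z = 0. Lengths are in m, angles in degrees, forces in N, time in s.
With the tool pointing down it reaches from about 0.425 to 0.875 m from the base axis. Payload 4.7 kg.
Tool frame: the origin (TCP) lies at the very end of the fingers, on their centre line; the grasp point (between the pads) lies env.grip_point_offset behind it (env.grip_point_offset is the distance from the TCP to the grasp point, in m); z points along the fingers, y is the direction in which the jaws open and shut (so a half turn about z gives the same grasp; the last joint's range is limited). The gripper opens to 87 mm and grips with 3 to 60 N. Pads are 19 mm wide; open, the fingers measure 117 mm over their backs; the gripper's body (75 mm by 190 mm) begins 51 mm behind the grasp point.
Start: joints at [-69.838, 18.392, -4.016, 83.108, 1.295, 78.541, -3.26], TCP at [0.215, 0.613, 0.223] pointing down, gripper open.
Joint ranges: [-163.93, 163.93], [-17.29, 119.83], [-79.2, 71.16], [3.27, 140.29], [-89.18, 269.18], [5.43, 117.66], [-154.24, 154.24]. Speed limits (degrees/s): [147.25, 147.25, 180, 180, 180, 180, 180].

## Interface

Orientations are given as [roll, pitch, yaw] about the fixed x, y, z axes, in that order (R = Rz(yaw) Ry(pitch) Rx(roll)).
In Python, from cell import env gives the robot as it stands.
- The arm moves only by the tool send_rows, never from a script. Its argument "plan" is a list of rows, each a list of 7 numbers: the finger opening in mm, from 0 to 87, then the shift along the tool's x, y, z in mm, then the turn, a rotation vector about the tool's x, y, z in rad. A call has 1 to 12 rows; each row shifts and turns the commanded pose from where the row before left it, along the tool's axes as they then stand; what a row does not reach is not made up. A row lasts 1/10 s, in which the tool goes at most 50 mm and 8.59 degrees, less where a joint would pass 70% of its speed; a pose out of reach is approached as far as the arm can. A call is refused whole if a number of a shift passes 50 or a number of a turn 0.15, either way. A call with a gripper value outside its range is refused whole. The fingers move at their own pace and stop on an object; "grip_force" is the grip in N (left out, the last holds). Time passes only in rows, so rows that do not move let the fingers close. It gives the time, the measured TCP pose, the force and the opening at its end, in the units of the state.
- env.get_obs(): the state, without advancing time (a new reading comes with each control period).
- env.read_camera(name): name is "scene" or "top"; returns the picture (400x640x3 uint8, red, green, blue); there is no depth.
- env.get_calibration(name): a dict with "fx", "fy", "cx", "cy" (pixels), "k1" (the pictures are not rectified: a ray, as slopes to the right and down, at radius r is drawn at 1 + k1 r^2 times it, then the intrinsics apply), "extrinsics" (4x4, takes a point from camera to world coordinates). Camera axes: x right, y down, z forward; pixel columns grow to the right and rows downward; lengths in m; the calibration is good to about 2 mm. A picture is of the moment at which its call begins. get_calibration takes no time and is no camera call.
- env.sign_off(): hands the job in, once; it reports no verdict.
Trained networks look in the newest picture that a camera, given by its name, has taken for a name from the list of things; names that differ only in an ending like _2 or _b are one class to them, and where a whole thing is asked for, a point or a joint stands for the part that bears it (a point fixed in the world has none). Each returns a list of dicts, best first, with "confidence" (0 to 1); they miss things now and then, are a little off and sometimes report something else, mostly with a low value. They report only what shows in the picture. A call takes as long as a camera call. They do not tell look-alikes from the thing itself.
- env.regions_of(camera, query): "region" (400x640 bool, what is visible of it) and "rect" ([left, top, right, bottom] in pixels, round what is visible of it).
The state is a dict: "time_s": time; "qpos": joint angles; "joint_velocities": joint speeds; "effort": joint torques, N m; "tool_pos": TCP position; "tool_rot": TCP orientation; "force": force on the tool from outside, world axes, zero at the start; "wrist_torque": the same for the moment, N m; "grip_width": finger opening in m.
Only numpy, scipy, OpenCV 4.12 (cv2) and the standard library are available. Lean on these libraries where they do the work, as an engineer would, in place of code of your own. Each camera call takes 0.05 s, during which the arm holds its last target. There are 200 camera calls.

## Task

Fit the steering arm, the one with the large notched hole, onto the upright splined shaft of the steering box: turn it so that its notch matches the shaft's one wide spline, lower it over the shaft until it sits fully home, flat on the round cover, and let go. Leave the other arm, with the small plain round hole, where it lies.

Things in the scene. Friction and masses are not known exactly. Their poses are not given: they have to be found in the camera images.
- steering_arm: Bare metal lever lying flat, 450 g, 171 mm long. Round hub 68 mm wide, 30 mm tall, with a 34 mm through hole that has one notch 17 mm wide reaching 25 mm from the hole's centre; a straight bar; a drilled eye 34 mm wide, 26 mm tall, centred 120 mm out. Origin: centre of the big hole at the underside (z = 0 on the bench). x: along the bar to the eye; the notch is on this +x side. z up.
- lever_grip (a point): Good place to grip the steering arm, across its bar: on the bar's centre line, 55 mm from the big hole's centre and 15 mm above the arm's underside. The bar is 18 mm wide and 20 mm tall (5 to 25 mm above the underside), free from 36 to 100 mm from the hole's centre. Same axes as the arm; the mass centre is about 25 mm from the hole's centre.
- shaft_seat (a point): On the axis of the fixed upright shaft, at the face of the box's dark round cover (86 mm wide, 90 mm above the bench) where the hub must rest. Above it: 25 mm core to 26 mm, cone to 33, 16 mm stud to 50 mm. x: where the one wide spline stands out (10 mm wide, to 20 mm from the axis, 24 mm tall, round crest): the arm's x must point the same way within about 10 degrees. z up.
- idler_arm: The other bare metal lever lying flat, not to be used: 168 mm long, smaller hub (52 mm wide, 30 mm tall) with a plain round 18 mm hole and no notch. Origin: centre of that hole at the underside; x along the bar to the eye, centred 125 mm away.
Mind the look-alikes: they are no part of the job. Leave any turquoise look-alike of the steering_arm alone. What is shaped like the part that bears shaft_seat but green is not meant.

How it is judged:
By the outcome, as a careful person would: the job done as asked, in the order asked, and still so for the second after the job is handed in, with the robot touching nothing.
It also fails if it takes over 48 s, if anything falls off the work surface, if the arm or the gripper's body presses on something with over 40 N, if the wrist force passes 120 N, or if a joint passes its speed limit or range.

## Working session

There is one attempt and no reset: what is moved stays moved. The work goes in short steps, Python scripts to look and compute and a tool call to move; the robot and the scene stay as the last step left them, time stands still between calls to the robot, and variables do not carry over. Pictures are saved under pics/ and viewed, about 8 in all and at most 12, crops included, and the job is handed in when it is done.

Besides the shell and the picture viewer there is one more tool, called after "Call:" as name(argument=value, ...), one argument or row to a line, values as JSON. send_rows: Moves the arm, as the interface text tells. Its arguments: {"type":"object","properties":{"plan":{"type":"array"},"grip_force":{"type":"number"}},"required":["plan"]}

```bash
ls; mkdir -p pics
python3 - <<'E'
from cell import env
import cv2,numpy as np
o=env.get_obs();print({k:np.round(v,3).tolist() for k,v in o.items()});print(env.grip_point_offset)
for c in ("scene","top"):
    im=env.read_camera(c);cv2.imwrite(f"pics/{c}0.png",im[:,:,::-1]);k=env.get_calibration(c);print(c,{a:np.round(b,4).tolist() for a,b in k.items()})
    for q in ("steering_arm","shaft_seat","idler_arm"):
        for d in env.regions_of(c,q):
            ys,xs=np.nonzero(d["region"]);print(c,q,round(d["confidence"],2),np.round(d["rect"]).tolist(),d["region"].sum(),im[d["region"]].mean(0).round())
E
```

```text
pics
{'time_s': 0.0, 'qpos': [-69.838, 18.439, -4.014, 83.175, 1.295, 78.539, -3.259], 'joint_velocities': [-0.083, -0.066, -0.028, 0.0, 0.012, 0.03, 0.134], 'effort': [0.001, -49.13, -0.404, -31.252, -0.064, 0.044, 0.0], 'tool_pos': [0.215, 0.613, 0.221], 'tool_rot': [-179.892, 0.006, 160.647], 'force': [0.754, 0.184, -0.22], 'wrist_torque': [-0.034, -0.002, 0.05], 'grip_width': 0.087}
0.0187
scene {'fx': 421.9948, 'fy': 421.9948, 'cx': 314.8798, 'cy': 192.2147, 'k1': -0.0842, 'extrinsics': [[0.8093, 0.503, -0.3034, 0.7664], [0.5874, -0.6886, 0.4252, -0.4755], [0.0049, -0.5223, -0.8527, 0.9335], [0.0, 0.0, 0.0, 1.0]]}
scene steering_arm 0.89 [375.0, 127.0, 435.0, 164.0] 973 [179. 180. 181.]
scene steering_arm 0.75 [330.0, 87.0, 354.0, 139.0] 728 [ 62. 173. 171.]
scene shaft_seat 0.89 [177.0, 218.0, 230.0, 277.0] 2546 [ 94. 178. 118.]
scene shaft_seat 0.56 [257.0, 242.0, 314.0, 304.0] 2467 [134. 140. 141.]
scene idler_arm 0.6 [337.0, 193.0, 388.0, 252.0] 975 [194. 197. 197.]
top {'fx': 474.1018, 'fy': 474.1018, 'cx': 323.3889, 'cy': 195.2508, 'k1': -0.0666, 'extrinsics': [[-0.0133, -0.9918, 0.1273, 0.3188], [-0.9997, 0.0107, -0.0216, -0.019], [0.02, -0.1276, -0.9916, 0.9507], [0.0, 0.0, 0.0, 1.0]]}
top steering_arm 0.75 [168.0, 98.0, 200.0, 185.0] 1463 [218. 218. 220.]
top steering_arm 0.68 [137.0, 214.0, 214.0, 275.0] 1568 [ 40. 207. 205.]
top shaft_seat 0.55 [383.0, 128.0, 456.0, 198.0] 3521 [141. 147. 149.]
top idler_arm 0.74 [290.0, 85.0, 329.0, 165.0] 1228 [227. 227. 228.]
top idler_arm 0.51 [165.0, 98.0, 206.0, 188.0] 1524 [217. 217. 218.]
```

Run:
```python
import cv2,numpy as np
t=cv2.imread("pics/top0.png");s=cv2.imread("pics/scene0.png")
r=lambda im,x0,y0,x1,y1,f:cv2.resize(im[y0:y1,x0:x1],None,fx=f,fy=f,interpolation=cv2.INTER_CUBIC)
a=r(t,130,80,230,200,4);b=r(t,370,110,470,230,4)
cv2.imwrite("pics/c1.png",np.hstack([a,b]))
cv2.imwrite("pics/c2.png",np.hstack([r(s,245,225,345,325,4),r(s,350,95,450,195,4)]))
```

```text
(no output)
```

View pics/top0.png

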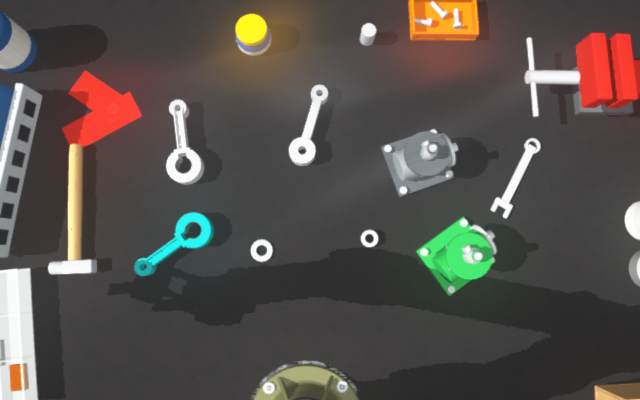

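View pics/c1.png

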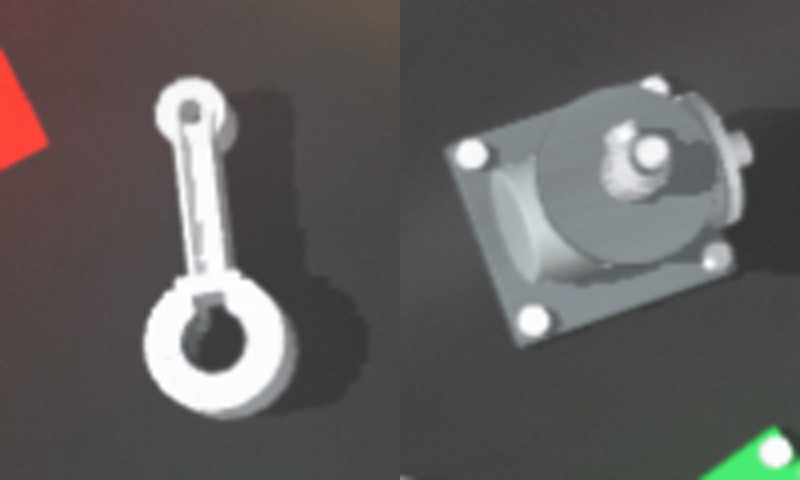

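View pics/c2.png

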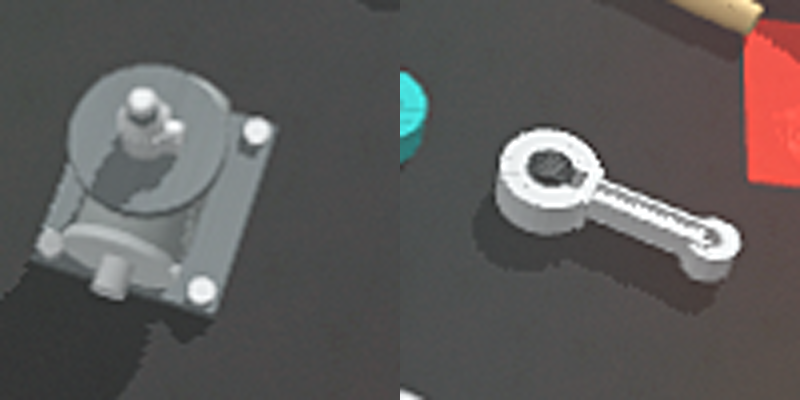

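The top view shows the bare steering arm with its notched hub at about (183.5,165) and its eye at (177.5,107.5). The grey box's stud top is at (433,148), with the wide spline to its upper left near (425,143). In the scene view the stud is at (280.5,250) and the spline at (288,258).

```bash
cat > h.py <<'E'
from cell import env
import cv2,numpy as np
K={c:env.get_calibration(c) for c in("scene","top")}
def ray(c,p):
    k=K[c];d=np.array([(p[0]-k["cx"])/k["fx"],(p[1]-k["cy"])/k["fy"]]);u=d.copy()
    for _ in range(20):u=d/(1+k["k1"]*(u@u))
    E=np.array(k["extrinsics"]);return E[:3,3],E[:3,:3]@np.r_[u,1]
def at(c,p,z):
    o,d=ray(c,p);return o+d*(z-o[2])/d[2]
def proj(c,P):
    k=K[c];E=np.array(k["extrinsics"]);q=(np.atleast_2d(P)-E[:3,3])@E[:3,:3];u=q[:,:2]/q[:,2:]
    u=u*(1+k["k1"]*(u**2).sum(1,keepdims=True));return u*[k["fx"],k["fy"]]+[k["cx"],k["cy"]]
def tf(x,y,yaw,z,P):
    a=np.radians(yaw);c,s=np.cos(a),np.sin(a);P=np.atleast_2d(np.array(P,float))
    return P@np.array([[c,s,0],[-s,c,0],[0,0,1]])+[x,y,z]
def circ(r,z,cx=0,n=60):
    t=np.linspace(0,2*np.pi,n);return np.c_[cx+r*np.cos(t),r*np.sin(t),z+0*t]
def arm(x,y,yaw,z=0):
    return [tf(x,y,yaw,z,q) for q in (circ(.034,.03),circ(.017,.03),circ(.017,.026,.12),[[.036,.009,.025],[.1,.009,.025]],[[.036,-.009,.025],[.1,-.009,.025]],[[.0147,.0085,.03],[.025,.0085,.03],[.025,-.0085,.03],[.0147,-.0085,.03]])]
def shaft(x,y,yaw):
    return [tf(x,y,yaw,.09,q) for q in (circ(.043,0),circ(.008,.05),[[0.0125,0.005,.024],[.02,.005,.024],[.02,-.005,.024],[0.0125,-.005,.024]],[[.02,0,.024],[.02,0,0]])]
def overlay(c,im,lines,box,f):
    x0,y0,x1,y1=box;o=cv2.resize(im[y0:y1,x0:x1,::-1],None,fx=f,fy=f,interpolation=cv2.INTER_CUBIC)
    for L in lines:
        p=((proj(c,L)-[x0,y0]+.5)*f-.5);cv2.polylines(o,[np.int32(p.round())],False,(0,0,255),1)
    return o
E
python3 - <<'E'
from h import *
h=at("top",(183.5,165),.03);e=at("top",(177.5,107.5),.026);print("arm top",h,e,np.linalg.norm(e-h),np.degrees(np.arctan2(*(e-h)[1::-1])))
h2=at("scene",(350+550/4-100,95+165/4),.03);e2=at("scene",(350+(712-400)/4,95+240/4),.026);print("scene",h2,e2,np.degrees(np.arctan2(*(e2-h2)[1::-1])))
s=at("top",(433,148.3),.14);s2=at("scene",(280.5,249.5),.14);w=at("top",(425.5,143),.114);w2=at("scene",(288,257.7),.114);print(s,s2,w,w2)
for a,b in((s,w),(s2,w2)):print(np.linalg.norm((b-a)[:2]),np.degrees(np.arctan2(*(b-a)[1::-1])))
m=(s+s2)/2;ww=(w+w2)/2;ya=np.degrees(np.arctan2(*(ww-m)[1::-1]));hm=(h+h2)/2;em=(e+e2)/2;yb=np.degrees(np.arctan2(*(em-hm)[1::-1]))
print(m,ya,hm,yb)
t=cv2.imread("pics/top0.png")[:,:,::-1];sc=cv2.imread("pics/scene0.png")[:,:,::-1]
A=arm(*hm[:2],yb);S=shaft(*m[:2],ya)
g=lambda c,i,L,b:overlay(c,i,L,b,4)
cv2.imwrite("pics/o1.png",np.vstack([np.hstack([g("top",t,A,(140,90,230,190))[:300*4//3],g("top",t,S,(380,110,470,210))]),np.hstack([g("scene",sc,A,(355,110,445,160)),g("scene",sc,S,(240,230,330,280))])]))
E
```

```text
arm top [0.50021036 0.23647988 0.03      ] [0.61940036 0.25325073 0.026     ] 0.1204305543767178 8.009326298016463
scene [0.50014333 0.23857908 0.03      ] [0.62024895 0.25139199 0.026     ] 6.089306064502943
[ 0.50424016 -0.23097974  0.14      ] [ 0.50793064 -0.23207279  0.14      ] [ 0.52013026 -0.22441477  0.114     ] [ 0.52358721 -0.22943382  0.114     ]
0.01719285080343803 22.447904349179158
0.015877424507984305 9.567496610029002
[ 0.5060854  -0.23152627  0.14      ] 16.264953114116203 [0.50017684 0.23752948 0.03      ] 7.047631982356976
```

View pics/o1.png

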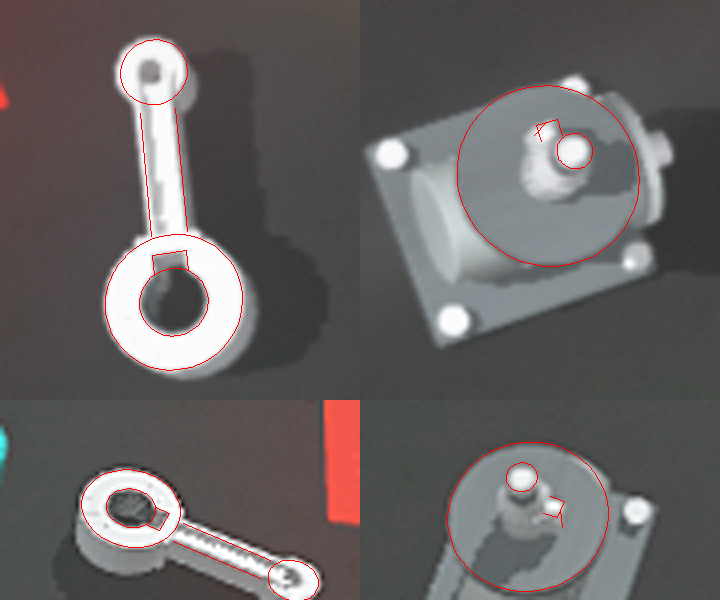

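The overlays fit in both views. I'm checking obstacle heights before moving.

View pics/scene0.png

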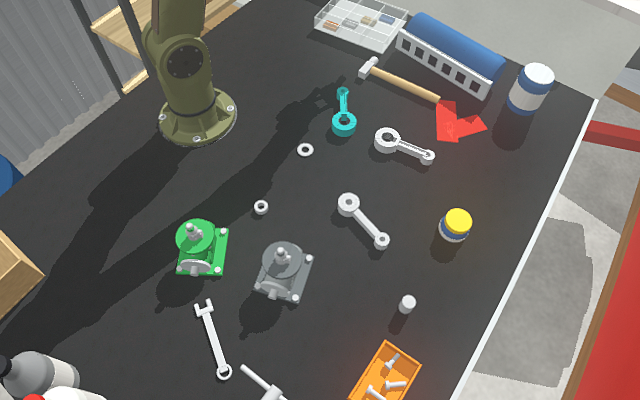

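The red object is a flat rag and nothing tall stands near the path. First I move over the arm.

Call:
send_rows(
  plan=[
    [87,-20,-10,0,0,0,0],
    [87,-38,-20.6,0,0,0,0],
    [87,-38,-20.6,0,0,0,0],
    [87,-38,-20.6,0,0,0,0],
    [87,-38,-20.6,0,0,0,0],
    [87,-38,-20.6,0,0,0,0],
    [87,-38,-20.6,0,0,0,0],
    [87,-38,-20.6,0,0,0,0],
    [87,-38,-20.6,0,0,0,0],
    [87,-38,-20.6,0,0,0,0],
    [87,-38,-20.6,0,0,0,0],
    [87,-38,-20.6,0,0,0,0],
  ],
  grip_force=50,
)

```text
time_s: 1.6
tool_pos: [0.5513, 0.2436, 0.2229]
tool_rot: [180.0, 0.0, 160.7]
force: [0.3, 1.7, 0.2]
grip_width: 0.0874
```

Call:
send_rows(
  plan=[
    [87,0,0,0,0,0,-0.1],
    [87,0,0,0,0,0,-0.12],
    [87,0,0,0,0,0,-0.12],
    [87,0,0,0,0,0,-0.12],
    [87,0,0,0,0,0,0],
    [87,0,0,0,0,0,0],
    [87,0,0,0,0,0,0],
  ],
)

```text
time_s: 2.3
tool_pos: [0.5503, 0.2449, 0.2226]
tool_rot: [180.0, 0.0, -173.1]
force: [0.2, 0.5, -0.2]
grip_width: 0.0873
```

Call:
send_rows(
  plan=[
    [87,-1,-1,20,0,0,-0.01],
    [87,0,0,30,0,0,0],
    [87,0,0,30,0,0,0],
    [87,0,0,30,0,0,0],
    [87,0,0,30,0,0,0],
    [87,0,0,25,0,0,0],
    [87,0,0,15,0,0,0],
    [87,0,0,10,0,0,0],
    [87,0,0,0,0,0,0],
    [87,0,0,0,0,0,0],
  ],
)

```text
time_s: 3.3
tool_pos: [0.5522, 0.2444, 0.0336]
tool_rot: [180.0, 0.1, -172.4]
force: [-0.3, 0.0, 0.8]
grip_width: 0.0869
```

Run:
```python
from h import *
t=env.read_camera("top");s=env.read_camera("scene")
A=arm(.5002,.2372,7.5);p=env.get_obs()["tool_pos"];print(p,env.get_obs()["qpos"])
P=[np.array(p)+[[-.01,0,0],[.01,0,0]],np.array(p)+[[0,-.04,0],[0,.04,0]]]
cv2.imwrite("pics/o2.png",np.hstack([overlay("top",t,A+P,(140,90,230,190),4),overlay("scene",s,A+P,(350,85,440,185),4)]))
```

```text
[0.55248684 0.2445356  0.03408626] [-34.98065656  21.8768501   10.31305102 101.80719452  -4.59772959
  56.56751301  74.69442924]
```

View pics/o2.png

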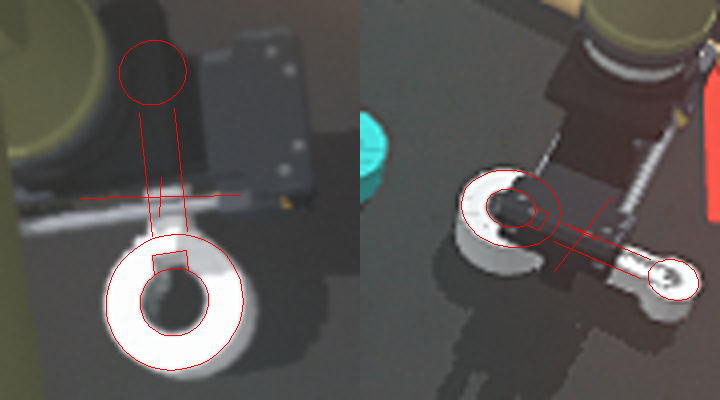

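The overlay shows the arm unmoved at hub (183,165), with the open fingers straddling the bar. I go down the rest of the way and grip.

Call:
send_rows(
  plan=[
    [87,0,0,15,0,0,0],
    [87,0,0,10,0,0,0],
    [87,0,0,5,0,0,0],
    [87,0,0,0,0,0,0],
    [50,0,0,0,0,0,0],
    [25,0,0,0,0,0,0],
    [10,0,0,0,0,0,0],
    [10,0,0,0,0,0,0],
    [10,0,0,0,0,0,0],
    [10,0,0,0,0,0,0],
    [10,0,0,0,0,0,0],
  ],
  grip_force=55,
)

```text
time_s: 4.5
tool_pos: [0.5514, 0.244, 0.0026]
tool_rot: [180.0, 0.0, -172.4]
force: [-0.1, 0.3, -0.1]
grip_width: 0.0388
```

Call:
send_rows(
  plan=[
    [10,0,0,0,0,0,0],
    [10,0,0,0,0,0,0],
    [10,0,0,0,0,0,0],
    [10,0,0,0,0,0,0],
    [10,0,0,0,0,0,0],
  ],
)

```text
time_s: 5.0
tool_pos: [0.5514, 0.2442, 0.0026]
tool_rot: [180.0, 0.0, -172.4]
force: [-0.2, -0.3, -1.0]
grip_width: 0.0173
```

Call:
send_rows(
  plan=[
    [10,0,0,-5,0,0,0],
    [10,0,0,-15,0,0,0],
    [10,0,0,-25,0,0,0],
    [10,0,0,-30,0,0,0],
    [10,0,0,-30,0,0,0],
    [10,0,0,-30,0,0,0],
    [10,0,0,-30,0,0,0],
    [10,0,0,-20,0,0,0],
    [10,0,0,-12,0,0,0],
    [10,0,0,0,0,0,0],
    [10,0,0,0,0,0,0],
  ],
)

```text
time_s: 6.1
tool_pos: [0.5508, 0.2437, 0.1986]
tool_rot: [-180.0, -0.1, -172.4]
force: [-0.2, -0.1, -6.1]
grip_width: 0.0179
```

Run:
```python
from h import *
o=env.get_obs();p=np.array(o["tool_pos"]);print(p,o["tool_rot"],o["force"],o["wrist_torque"],o["grip_width"])
t=env.read_camera("top");s=env.read_camera("scene")
y=o["tool_rot"][2]+180;a=np.radians(y);b=p[:2]-.052*np.array([np.cos(a),np.sin(a)])
A=arm(*b,y,p[2]-.0026)
def box(c):
    m=proj(c,[*b,p[2]])[0].astype(int);return (m[0]-45,m[1]-60,m[0]+45,m[1]+40)
cv2.imwrite("pics/o3.png",np.hstack([overlay("top",t,A,box("top"),4),overlay("scene",s,A,box("scene"),4)]))
```

```text
[0.55076783 0.24365585 0.19863177] [-1.79969731e+02 -8.36632495e-02 -1.72431286e+02] [-0.2187811  -0.14533136 -6.05169042] [ 0.06230724 -0.10329322  0.04906535] 0.01788389443466961
```

View pics/o3.png

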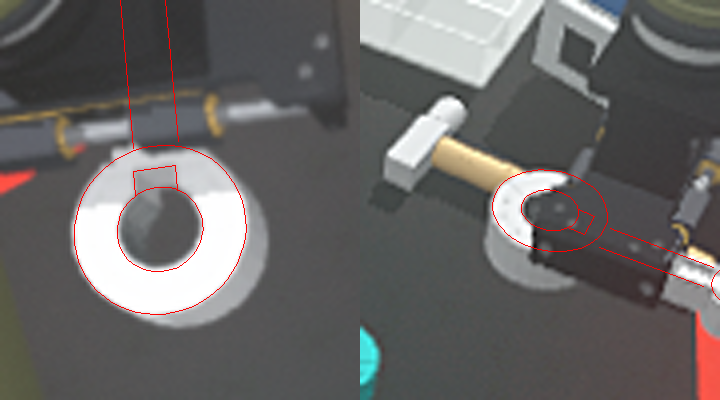

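The arm is level in the grip, and the overlay agrees to within about 1 px. Next I move above the shaft.

Call:
send_rows(
  plan=[
    [10,2,-15,0,0,0,0],
    [10,4,-30,0,0,0,0],
    [10,5,-42,0,0,0,0],
    [10,5,-42,0,0,0,0],
    [10,5,-42,0,0,0,0],
    [10,5,-42,0,0,0,0],
    [10,5,-42,0,0,0,0],
    [10,5,-42,0,0,0,0],
    [10,5,-42,0,0,0,0],
    [10,5,-42,0,0,0,0],
    [10,5,-42,0,0,0,0],
    [10,5,-34,0,0,0,0],
  ],
)

```text
time_s: 7.4
tool_pos: [0.5543, -0.2205, 0.1991]
tool_rot: [-179.9, -0.1, -172.6]
force: [-0.4, -0.7, -4.6]
grip_width: 0.0177
```

Call:
send_rows(
  plan=[
    [10,0,0,0,0,0,-0.03],
    [10,0,0,0,0,0,-0.06],
    [10,0,0,0,0,0,-0.05],
    [10,0,0,0,0,0,-0.015],
    [10,0,0,0,0,0,0],
    [10,0,0,0,0,0,0],
    [10,0,0,0,0,0,0],
  ],
)

```text
time_s: 8.1
tool_pos: [0.556, -0.2164, 0.1995]
tool_rot: [180.0, -0.0, -163.6]
force: [-0.1, 0.0, -5.4]
grip_width: 0.0175
```

Call:
send_rows(
  plan=[
    [10,0,0,10,0,0,0],
    [10,0,0,18,0,0,0],
    [10,0,0,12,0,0,0],
    [10,0,0,6,0,0,0],
    [10,0,0,0,0,0,0],
    [10,0,0,0,0,0,0],
    [10,0,0,0,0,0,0],
  ],
)

```text
time_s: 8.8
tool_pos: [0.5567, -0.2166, 0.1544]
tool_rot: [-180.0, 0.1, -163.5]
force: [-0.9, 0.4, -6.2]
grip_width: 0.0174
```

```bash
cat > chk.py <<'E'
import sys
from h import *
o=env.get_obs();p=np.array(o["tool_pos"]);print(p,o["tool_rot"],o["force"],o["wrist_torque"],o["grip_width"],o["qpos"][6])
t=env.read_camera("top");s=env.read_camera("scene")
y=o["tool_rot"][2]+180;a=np.radians(y);b=p[:2]-.052*np.array([np.cos(a),np.sin(a)]);print(b,y)
A=arm(*b,y,p[2]-.0026)+shaft(.506,-.2315,16.5)[1:3]
def box(c):
    m=proj(c,[*b,p[2]])[0].astype(int);return (m[0]-40,m[1]-45,m[0]+40,m[1]+40)
I=[]
for c,i in(("top",t),("scene",s)):I.append(np.vstack([overlay(c,i,[],box(c),3.5),overlay(c,i,A,box(c),3.5)]))
cv2.imwrite(sys.argv[1],np.hstack(I))
E
python3 chk.py pics/o4.png
```

```text
[ 0.55673736 -0.21663108  0.15439709] [-1.79952911e+02  7.83667705e-02 -1.63543399e+02] [-0.91079462  0.42805872 -6.15973004] [ 0.12921768 -0.13414602 -0.00038419] 0.01740438369690977 131.2578371830567
[ 0.50686756 -0.23136211] 16.456601379609225
```

View pics/o4.png

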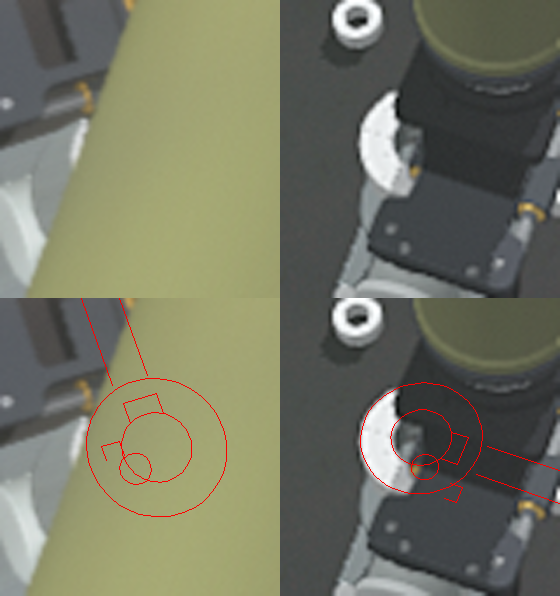

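The arm hides the shaft, but the hub's visible left edge matches the overlay in the scene view. I lower gently and watch the force.

Call:
send_rows(
  plan=[
    [10,0,0,8,0,0,0],
    [10,0,0,12,0,0,0],
    [10,0,0,8,0,0,0],
    [10,0,0,4,0,0,0],
    [10,0,0,0,0,0,0],
    [10,0,0,0,0,0,0],
  ],
)

```text
time_s: 9.5
tool_pos: [0.5563, -0.2164, 0.1215]
tool_rot: [-180.0, 0.0, -163.5]
force: [0.3, -0.2, -5.1]
grip_width: 0.0174
```

Call:
send_rows(
  plan=[
    [10,0,0,3,0,0,0],
    [10,0,0,3,0,0,0],
    [10,0,0,2,0,0,0],
    [10,0,0,0,0,0,0],
    [10,0,0,0,0,0,0],
  ],
)

```text
time_s: 10.0
tool_pos: [0.5561, -0.2164, 0.1135]
tool_rot: [180.0, 0.0, -163.5]
force: [-0.2, -0.7, -5.7]
grip_width: 0.0174
```

The underside is now below the spline's top and there is no contact force, so it has engaged. I continue down.

Call:
send_rows(
  plan=[
    [10,0,0,3,0,0,0],
    [10,0,0,4,0,0,0],
    [10,0,0,4,0,0,0],
    [10,0,0,3,0,0,0],
    [10,0,0,0,0,0,0],
    [10,0,0,0,0,0,0],
  ],
)

```text
time_s: 10.6
tool_pos: [0.5561, -0.2164, 0.0994]
tool_rot: [180.0, -0.0, -163.5]
force: [0.2, 0.3, -6.0]
grip_width: 0.0177
```

Call:
send_rows(
  plan=[
    [10,0,0,2,0,0,0],
    [10,0,0,2,0,0,0],
    [10,0,0,1,0,0,0],
    [10,0,0,1,0,0,0],
    [10,0,0,0,0,0,0],
    [10,0,0,0,0,0,0],
  ],
)

```text
time_s: 11.2
tool_pos: [0.5561, -0.2164, 0.0936]
tool_rot: [180.0, 0.0, -163.5]
force: [0.0, 1.1, -5.6]
grip_width: 0.018
```

Call:
send_rows(
  plan=[
    [10,0,0,0.5,0,0,0],
    [10,0,0,0.5,0,0,0],
    [10,0,0,0,0,0,0],
    [10,0,0,0,0,0,0],
  ],
)

```text
time_s: 11.6
tool_pos: [0.5563, -0.2164, 0.0927]
tool_rot: [-180.0, 0.0, -163.5]
force: [0.1, -0.3, -4.1]
grip_width: 0.0176
```

Call:
send_rows(
  plan=[
    [10,0,0,0.5,0,0,0],
    [20,0,0,0,0,0,0],
    [24,0,0,0,0,0,0],
    [30,0,0,0,0,0,0],
    [40,0,0,0,0,0,0],
    [50,0,0,0,0,0,0],
    [50,0,0,0,0,0,0],
    [50,0,0,0,0,0,0],
    [50,0,0,0,0,0,0],
    [50,0,0,0,0,0,0],
  ],
)

```text
time_s: 12.6
tool_pos: [0.5562, -0.2163, 0.092]
tool_rot: [180.0, 0.0, -163.5]
force: [0.6, 1.2, 0.6]
grip_width: 0.0499
```

Call:
send_rows(
  plan=[
    [50,0,0,-5,0,0,0],
    [50,0,0,-15,0,0,0],
    [50,0,0,-25,0,0,0],
    [50,0,0,-35,0,0,0],
    [50,0,0,-35,0,0,0],
    [50,0,0,-25,0,0,0],
    [50,0,0,-10,0,0,0],
    [50,-5,20,0,0,0,0],
    [50,-5,40,0,0,0,0],
    [50,-5,45,0,0,0,0],
    [50,-5,45,0,0,0,0],
    [50,-5,45,0,0,0,0],
  ],
)

```text
time_s: 13.8
tool_pos: [0.524, -0.0207, 0.2419]
tool_rot: [180.0, -0.0, -163.6]
force: [1.0, 0.2, 0.2]
grip_width: 0.0498
```

Call:
send_rows(
  plan=[
    [50,-5,40,0,0,0,0],
    [50,0,30,0,0,0,0],
    [50,0,0,0,0,0,0],
    [50,0,0,0,0,0,0],
  ],
)

```text
time_s: 14.2
tool_pos: [0.5095, 0.0465, 0.2419]
tool_rot: [-180.0, -0.0, -163.5]
force: [1.4, -0.1, -0.2]
grip_width: 0.05
```

Run:
```python
from h import *
A=arm(.5063,-.2312,16.5,.09);t=env.read_camera("top");s=env.read_camera("scene")
def box(c):
    m=proj(c,[.53,-.225,.1])[0].astype(int);return (m[0]-40,m[1]-45,m[0]+40,m[1]+40)
cv2.imwrite("pics/o5.png",np.hstack([np.vstack([overlay(c,i,[],box(c),3.5),overlay(c,i,A,box(c),3.5)]) for c,i in(("top",t),("scene",s))]))
```

```text
(no output)
```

View pics/o5.png

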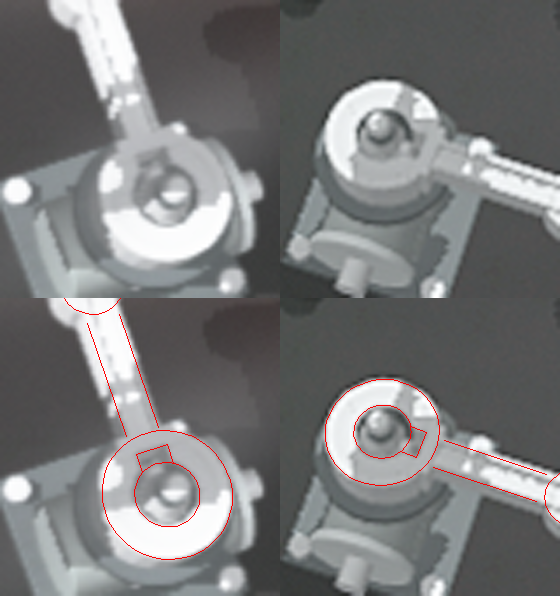

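```bash
python3 -c "
from cell import env
print(env.get_obs()['force'],env.sign_off())"
```

```text
the job is handed in; nothing more can be done
[-0.3403876  -0.74316028 -0.63207745] None
```

The steering arm is on the grey box's splined shaft, seated on the cover and released. I handed the job in after about 14 s of robot time.

- **Grip and lowering:** I gripped the notched arm across its bar and turned it to about 16.5°. As it went down over the shaft, no contact force appeared as it passed the wide spline. Load began to come off the wrist only when the underside was at about 90 mm, the height of the cover.
- **Last check:** With the gripper clear, the arm as drawn at its seated height matched both camera views to about 1 px at the hub. The shaft stands in the hole and the notch sits on the spline side.
- **Small disagreements:** The bar lies a degree or two off the drawn angle in the top view. The two cameras' first estimates of the spline direction also differed, at 22° and 10°. I used about 16.5°, and it went on without force.
- **Not checked:** The cameras could not see the hub and shaft while the arm was being lowered, so that part relied on position and force alone. I took no picture after the hand-in. I never touched the idler arm or the look-alikes.

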